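Tighten the handle clip of the small kadai to its clutch

ROBOT

A 6-joint arm with a two-finger parallel gripper is mounted at the origin on the work surface. World frame = base frame: x ahead of the robot, y to its left, z up, the work surface at z = 0. Lengths are in mm, angles in degrees, forces in N, time in s.
With the tool pointing down it reaches from about 300 to 850 mm from the base axis. Payload 4.2 kg.
Tool frame: the origin (TCP) lies midway between the tips of the shut fingers; the grasp point (between the pads) lies 19 mm behind it; x points along the fingers, z is the direction in which the jaws open and shut, and the axes are right-handed (so a half turn about x gives the same grasp; the last joint's range is limited). The gripper opens to 91 mm and grips with 3 to 60 N. Pads are 32 mm wide; open, the fingers measure 118 mm over their backs; the gripper's body (76 mm by 178 mm) begins 60 mm behind the grasp point.
Start: joints at [66.349, 18.312, 89.639, -0, 72.044, -1.146], TCP at [220.1, 531.224, 213.976] pointing down, gripper open.
Joint ranges: [-177.97, 177.97], [-48.28, 115.42], [12.27, 149.76], [-77.06, 257.06], [2.81, 150.46], [-146.56, 146.56]. Speed limits (degrees/s): [147.25, 147.25, 180, 180, 180, 180].

INTERFACE

Orientations are given as [roll, pitch, yaw] about the fixed x, y, z axes, in that order (R = Rz(yaw) Ry(pitch) Rx(roll)).
In Python, from workcell import env gives the robot as it stands.
- The arm moves only by the tool send_rows, never from a script. Its argument "commands" is a list that holds one entry, the list of rows, each a list of 6 numbers: the shift along the tool's x, y, z normalised to -1 to 1, where 1 is 0.1 m, then the turn, a rotation vector about the tool's x, y, z normalised to -1 to 1, where 1 is 2 pi rad. In form: [[[x, y, z, wx, wy, wz], ...]]. A call has 1 to 20 rows; each row is the pose to reach, as a shift and turn from the pose commanded when the call began, along the tool's axes at that moment, turning the shorter way round; what a row does not reach only later rows make up. A row lasts 1/8 s, in which the tool goes at most 62.5 mm and 10.7 degrees, less where a joint would pass 70% of its speed; a pose out of reach is approached as far as the arm can. A call with a number of a shift or a turn outside -1 to 1 is refused whole. A call with a gripper value outside its range is refused whole. "jaw" is the closure, from -1 (fully open) to 1 (shut), so that 0 is half open, set as the call begins (left out, the last holds). The fingers move at their own pace and stop on an object; "force" is the grip in N (left out, the last holds). Time passes only in rows, so rows that repeat a pose let the fingers close. It gives the time, the measured TCP pose, the force and the opening at its end, in the units of the state.
- env.state(): the state, without advancing time (a new reading comes with each control period).
- env.grab_frame(name): name is "scene" or "top" or "wrist"; returns (picture, depth): 400x640x3 uint8, red, green, blue; 400x640 float32, mm along the optical axis (not along the pixel's ray), 0 where there is no reading.
- env.get_calibration(name): a dict with "mtx" (3x3 intrinsics, pixels), "camera_from_world" (4x4, takes a point from world to camera coordinates). Camera axes: x right, y up, looking along -z (the intrinsics and any distortion apply to the point x, -y, -z); pixel columns grow to the right and rows downward; lengths in mm; the calibration is good to about 2 mm. The wrist camera is an equidistant fisheye: a pixel r from the principal point sees the ray r / f radians off the axis. A picture is of the moment at which its call begins: read the wrist's pose just before it. get_calibration takes no time and is no camera call; for the wrist camera it gives the pose at the moment of the call.
- env.job_done(): hands the job in, once; it reports no verdict.
The state is a dict: "time_s": time; "qpos": joint angles; "qvel": joint speeds; "effort": joint torques, N m; "ee_pos": TCP position; "ee_rot": TCP orientation; "force": force on the tool from outside, world axes, zero at the start; "torque": the same for the moment, N m; "gripper_width": finger opening in mm.
Only numpy, scipy, OpenCV 4.12 (cv2) and the standard library are available. Lean on these libraries where they do the work, as an engineer would, in place of code of your own. Each camera call takes 0.05 s, during which the arm holds its last target.

TASK

The clip-on handle of the smaller of the two kadais is not tight yet. Turn the wing of its thumbscrew clockwise (seen from above) until the pointer under the wing is against its stop post and the drag clutch first slips, that is, the wing visibly runs on ahead of the halted pointer; stop there, before it has slipped more than about 30 degrees, and let go. Leave the thumbscrew on the bigger kadai as it is.

Things in the scene. Friction and masses are not known exactly. Their poses are not given: they have to be found in the camera images.
- small_grip (a point): Middle of the wing of the small kadai's thumbscrew, 103 mm above the shelf. The wing is an upright dark steel plate with rounded ends, 48 mm long (this frame's x), 9 mm thick (y), its top 12 mm above this point, its underside 14 mm below; z is up, the screw's axis. It stands on the near rim of the fixed small kadai, a dark steel bowl 150 mm across, 55 mm high. Grip it across the 9 mm from above.
- small_screw (a joint): Angle of the small kadai's screw and pointer, rad, growing clockwise from above; 1.4 is home, at the stop post, starting 0.4 to 0.9 short. 0.03 N m turns it; it stays put. Under the wing: a round clip plate 90 mm wide (top 69 mm above the shelf), the pointer (brass, reaching 42 mm from the axis, top 79 mm up), the brass post at the plate's edge (top 83 mm up), the black clip handle (top 72 mm up).
- small_wing (a joint): Slip of the small kadai's wing on its screw, rad: how far it has turned clockwise ahead of the pointer. 0 at the start (the wing lies along the pointer, x towards its tip) and about 0 while the screw turns along; once the screw is home the drag clutch slips, at 0.14 N m, and this grows. Nothing springs back on letting go.
- big_pointer (a point): Tip of the pointer (42 mm from the axis) of the like thumbscrew on the rim of the bigger kadai, a fixed dark steel bowl 230 mm across and 75 mm high; 99 mm above the shelf; x points away from the axis. Its wing's top is 135 mm above the shelf. To be left alone.

How it is judged:
By the outcome, as a careful person would: the job done as asked, in the order asked, and still so for the second after the job is handed in, with the robot touching nothing.
It also fails if it takes over 32 s, if anything falls off the work surface, if the arm or the gripper's body presses on something with over 40 N, if the wrist force passes 120 N, or if a joint passes its speed limit or range.

## Working session

There is one attempt and no reset: what is moved stays moved. The work goes in short steps, Python scripts to look and compute and a tool call to move; the robot and the scene stay as the last step left them, time stands still between calls to the robot, and variables do not carry over. Pictures are saved under pics/ and viewed, and the job is handed in when it is done.

Besides the shell and the picture viewer there is one more tool, called after ">>>" by a JSON object that holds its "name" and its "arguments", one argument or row to a line. send_rows: Moves the arm, as the interface text tells. Its arguments: {"type":"object","properties":{"commands":{"type":"array","items":{"type":"array","items":{"type":"array","items":{"type":"number","minimum":-1,"maximum":1}}}},"jaw":{"type":"number"},"force":{"type":"number"}},"required":["commands"]}

```bash
ls; mkdir -p pics; cat > h.py <<'E'
import numpy as np, cv2
from workcell import env
def grab(n,fn):
    cal=env.get_calibration(n); p,d=env.grab_frame(n)
    cv2.imwrite('pics/'+fn+'.png',p[:,:,::-1]); np.savez('pics/'+fn+'.npz',p=p,d=d,K=cal['mtx'],T=cal['camera_from_world'])
    return p,d,cal
def load(fn): return np.load('pics/'+fn+'.npz')
def pt(z,u,v,d=None):
    K=z['K'];T=z['T']; d=z['d'][v,u] if d is None else d
    c=np.array([(u-K[0,2])/K[0,0]*d,-(v-K[1,2])/K[1,1]*d,-d,1]); return (np.linalg.inv(T)@c)[:3]
def ptz(z,u,v,h):
    a=pt(z,u,v,100.);b=pt(z,u,v,1000.); t=(h-a[2])/(b[2]-a[2]); return a+t*(b-a)
def crop(fn,u0,v0,u1,v1,s,out):
    i=cv2.imread('pics/'+fn+'.png')[v0:v1,u0:u1]; cv2.imwrite('pics/'+out+'.png',cv2.resize(i,None,fx=s,fy=s,interpolation=cv2.INTER_CUBIC))
E
python3 - <<'E'
from h import *
for n in ('scene','top'): grab(n,n+'0')
s=env.state(); print(s)
E
```

```text
pics
{'time_s': 0.1, 'qpos': array([ 6.63491707e+01,  1.83481290e+01,  8.96991889e+01, -1.18144621e-03,
        7.20435458e+01, -1.14538308e+00]), 'qvel': array([ 0.07102277, -0.15170983, -0.13113641, -0.02066944,  0.00081378,
       -0.01250177]), 'effort': array([ 1.53326771e-03, -4.13336742e+01, -2.32508290e+01,  7.31306942e-02,
        4.22820286e-02, -5.68425639e-05]), 'ee_pos': array([219.91426771, 530.79944632, 213.20437674]), 'ee_rot': array([ 179.56291123,   89.90912934, -112.94216982]), 'force': array([0.52646695, 0.09611645, 0.67294336]), 'torque': array([-0.02165245, -0.00954511, -0.00785342]), 'gripper_width': 91.27886359879867}
```

View pics/scene0.png

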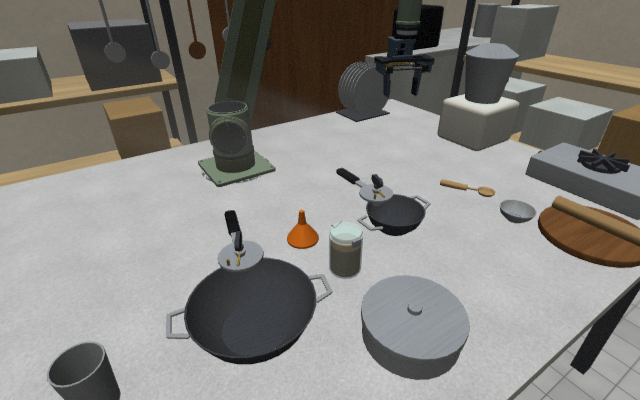

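View pics/top0.png

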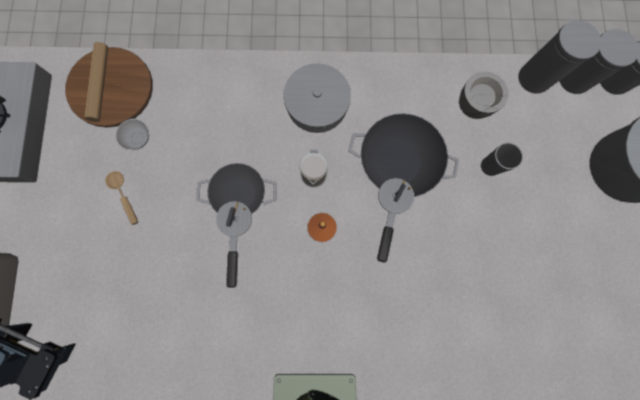

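```bash
python3 - <<'E'
from h import *
crop('top0',190,150,280,300,4,'c1'); crop('scene0',330,160,440,240,7,'c2')
crop('top0',205,190,265,245,12,'c3')
z=load('top0')
for u,v in [(232,214),(220,220),(235,230),(237,207),(245,212)]: print(u,v,z['d'][v,u],pt(z,u,v).round(1))
E
```

```text
232 214 878.2549 [491.6 201.9 110.7]
220 220 916.69696 [481.9 240.6  69.3]
235 230 913.53174 [457.  202.   68.8]
237 207 920.67975 [515.  198.9  71.8]
245 212 918.1243 [502.3 178.1  72.5]
```

View pics/c3.png

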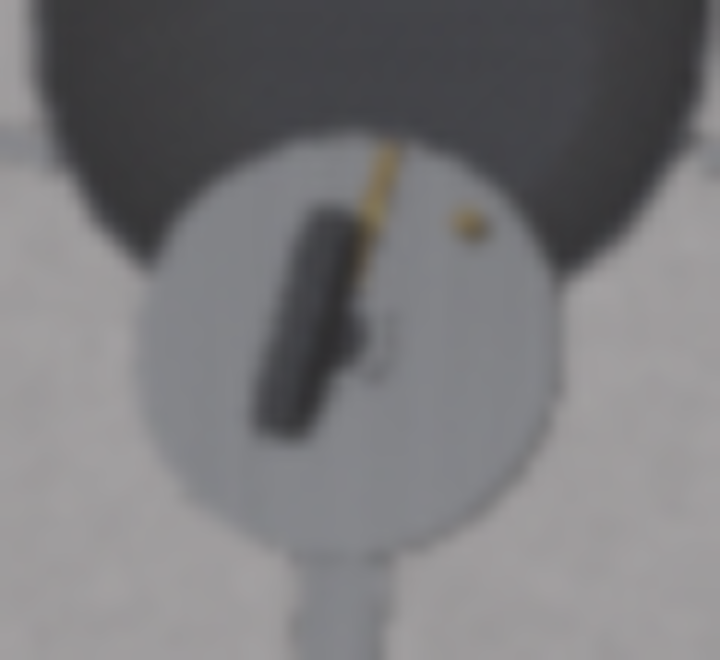

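View pics/c2.png

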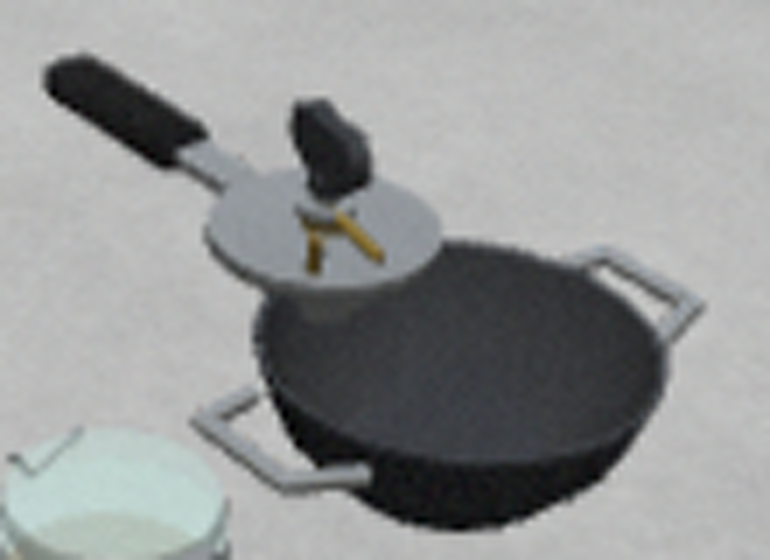

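```bash
python3 - <<'E'
from h import *
z=load('top0'); c=lambda u,v,h: ptz(z,205+u/12-.5+.04,190+v/12-.5+.04,h)
ax=c(350,342,69); print('axis plate',ax)
a=c(325,205,115);b=c(278,437,115);print('wing',a,b,(a+b)/2, np.linalg.norm(a-b), np.degrees(np.arctan2(*(a-b)[1::-1])))
p=c(393,145,79);p0=c(358,275,79);q=c(468,215,83)
for n,x in (('tip',p),('tip2',p0),('post',q)):
    d=(x-ax)[:2];print(n,x,np.hypot(*d),np.degrees(np.arctan2(d[1],d[0])))
d=p-p0;print(np.degrees(np.arctan2(d[1],d[0])))
# depth segmentation of wing
D=z['d'];K=z['K'];T=z['T']
pts=np.array([pt(z,u,v) for v in range(195,245) for u in range(210,262) if D[v,u]>0])
w=pts[pts[:,2]>108];print(len(w),w.mean(0),w.min(0),w.max(0))
r=cv2.minAreaRect(w[:,:2].astype(np.float32));print(r)
pl=pts[(abs(pts[:,2]-69)<4)];print(len(pl),pl.min(0),pl.max(0),pl.mean(0))
# big one
E
```

```text
axis plate [487.18407655 206.54446818  69.        ]
wing [508.88378982 202.70938027 115.        ] [462.12209987 209.83100029 115.        ] [485.50294484 206.27019028 115.        ] 47.30087862534843 -8.659380436371018
tip [527.51879792 197.2799856   79.        ] 41.385026098278004 -12.935894641464081
tip2 [499.96470724 203.33276493  79.        ] 13.177995240539268 -14.106033080101556
post [512.17084715 180.24573587  83.        ] 36.27619089651098 -46.465394199522244
-12.38932746776502
82 [485.85686773 206.76496131 113.90003817] [462.74359639 198.00866182 108.19557859] [509.0025577  215.53115424 118.69598766]
((486.037841796875, 206.87826538085938), (9.721406936645508, 46.015071868896484), 76.94579315185547)
850 [421.9347654  162.6659498   65.19220338] [530.89408004 251.22574389  72.99343107] [481.09771851 206.40015091  69.54055554]
```

```bash
cat >> h.py <<'E'
from scipy.spatial.transform import Rotation as Ro
def Rcur(s): return Ro.from_euler('xyz',s['ee_rot'],degrees=True)
def goal(pos,zdeg):
    s=env.state();R=Rcur(s)
    z=np.array([np.cos(np.radians(zdeg)),np.sin(np.radians(zdeg)),0]);x=np.array([0,0,-1.]);y=np.cross(z,x)
    G=Ro.from_matrix(np.c_[x,y,z]); rel=R.inv()*G
    return (R.inv().apply(np.array(pos)-s['ee_pos'])/100).round(4),(rel.as_rotvec()/2/np.pi).round(4),np.degrees(rel.magnitude())
E
python3 - <<'E'
from h import *
s=env.state();print(Rcur(s).as_matrix().round(3))
for a in (77,-103): print(a,goal([486.3,206.5,190],a))
E
```

```text
[[-0.001 -0.924  0.383]
 [-0.001  0.383  0.924]
 [-1.     0.    -0.002]]
77 (array([ 0.2351, -3.7023, -1.976 ]), array([-0.0264, -0.0003, -0.    ]), np.float64(9.5055144128352))
-103 (array([ 0.2351, -3.7023, -1.976 ]), array([ 4.736e-01, -0.000e+00,  4.000e-04]), np.float64(170.49492194786006))
```

>>> {"name": "send_rows", "arguments": {
  "commands": [
    [[0,-0.25,-0.13,0,0,0],[0,-0.6,-0.32,0,0,0],[0,-1,-0.534,0,0,0]]
  ]
}}

```text
time_s: 0.48
ee_pos: [292.3, 442.7, 213.4]
ee_rot: [172.8, 90.0, -119.7]
force: [0.1, -0.6, -0.1]
gripper_width: 91.2
```

>>> {"name": "send_rows", "arguments": {
  "commands": [
    [[0,-0.4,-0.21,0,0,0],[0,-0.8,-0.42,0,0,0],[0,-1,-0.534,0,0,0]]
  ]
}}

```text
time_s: 0.85
ee_pos: [364.9, 354.1, 213.6]
ee_rot: [179.9, 90.0, -112.7]
force: [1.0, 0.5, 0.5]
gripper_width: 91.2
```

>>> {"name": "send_rows", "arguments": {
  "commands": [
    [[0,-0.4,-0.21,0,0,0],[0,-0.8,-0.42,0,0,0],[0,-1,-0.534,0,0,0],[0,-1,-0.534,0,0,0]]
  ]
}}

```text
time_s: 1.35
ee_pos: [436.4, 267.2, 213.5]
ee_rot: [139.4, 90.0, -153.2]
force: [-0.1, 0.1, -0.3]
gripper_width: 91.3
```

Now near; look with the wrist camera for a refined measurement.

```bash
python3 - <<'E'
from h import *
grab('wrist','w1');z=load('w1');print(z['K'],(-z['T'][:3,:3].T@z['T'][:3,3]),z['T'][:3,:3].round(3))
print(goal([486.3,206.5,170],77))
E
```

```text
[[309.70691629   0.         321.51317925]
 [  0.         309.70691629 194.81056201]
 [  0.           0.           1.        ]] [368.87991852 295.22470989 384.86567438] [[ 0.386  0.923 -0.   ]
 [-0.89   0.372 -0.262]
 [-0.242  0.101  0.965]]
(array([ 0.4355, -0.7027, -0.3743]), array([-0.0267, -0.    , -0.0002]), np.float64(9.597286199842195))
```

View pics/w1.png

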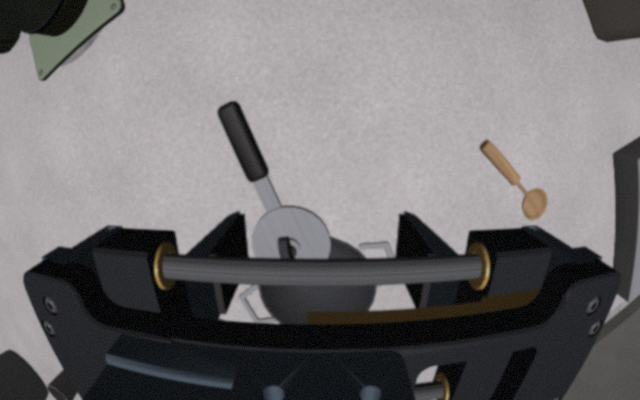

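>>> {"name": "send_rows", "arguments": {
  "commands": [
    [[0.1,-0.25,-0.13,-0.0133,0,0],[0.3,-0.55,-0.29,-0.0267,0,0],[0.4355,-0.7027,-0.3743,-0.0267,0,0],[0.4355,-0.7027,-0.3743,-0.0267,0,0]]
  ]
}}

```text
time_s: 1.9
ee_pos: [485.8, 206.8, 169.2]
ee_rot: [111.5, 89.8, -171.6]
force: [0.1, -0.3, -0.1]
gripper_width: 91.0
```

```bash
python3 - <<'E'
from h import *
grab('wrist','w2');grab('scene','s2')
s=env.state();print(s['ee_pos'],s['qpos'],s['time_s']);print(Rcur(s).as_matrix().round(3))
crop('s2',320,140,440,240,6,'c4');print(goal([486.3,206.5,89.5],77))
E
```

```text
[486.16506923 207.80286626 170.68814546] [ 2.18671446e+01  1.60166665e+01  9.95631320e+01  5.23317280e-02
  6.44120069e+01 -5.52375584e+01] 2.0
[[-0.    -0.975  0.224]
 [ 0.001  0.224  0.975]
 [-1.     0.     0.001]]
(array([ 0.8119, -0.0045, -0.013 ]), array([ 0.0002,  0.0001, -0.0001]), np.float64(0.09505896067186742))
```

View pics/w2.png

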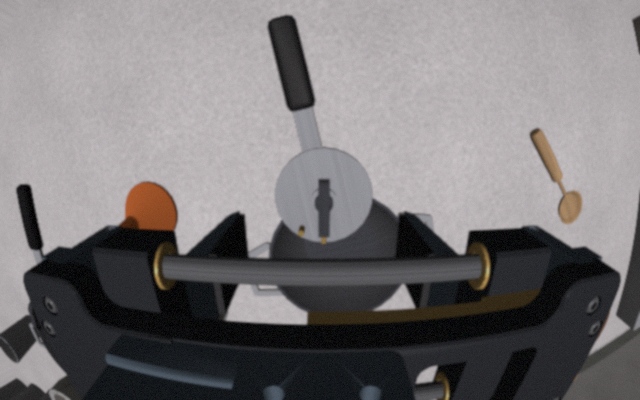

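View pics/c4.png

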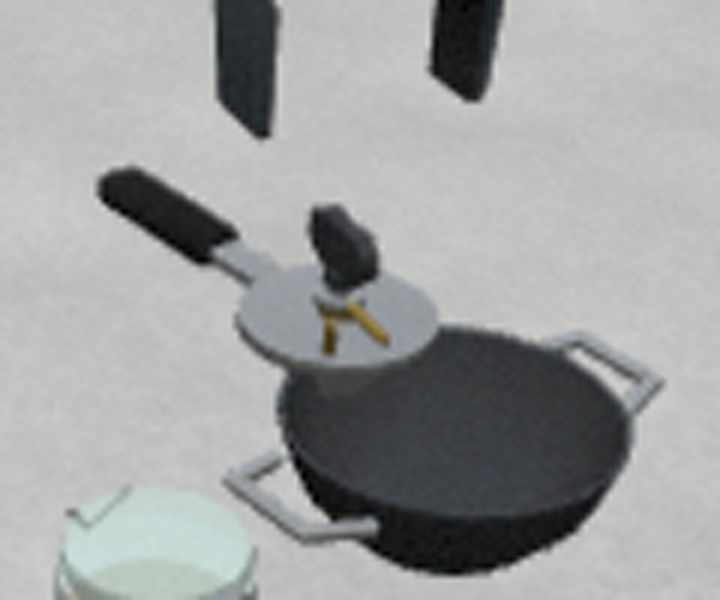

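>>> {"name": "send_rows", "arguments": {
  "commands": [
    [[0.25,0,0,0,0,0],[0.5,0,0,0,0,0],[0.7,0,0,0,0,0],[0.81,0,0,0,0,0],[0.81,0,0,0,0,0]]
  ],
  "jaw": 0.3
}}

```text
time_s: 2.62
ee_pos: [486.2, 207.5, 89.4]
ee_rot: [91.8, 90.0, 168.9]
force: [-0.1, -0.3, 0.1]
gripper_width: 43.8
```

```bash
python3 - <<'E'
from h import *
grab('wrist','w3');grab('scene','s3')
s=env.state();print(s['ee_pos'],s['gripper_width'],s['force'],s['time_s']);print(Rcur(s).as_matrix().round(3))
crop('s3',320,140,440,240,6,'c5')
E
```

```text
[487.01002836 207.47590063  90.27877761] 36.264984075302124 [ 0.28826183 -0.72587853  0.54250217] 2.725
[[ 0.002 -0.975  0.223]
 [ 0.001  0.223  0.975]
 [-1.    -0.001  0.001]]
```

View pics/w3.png

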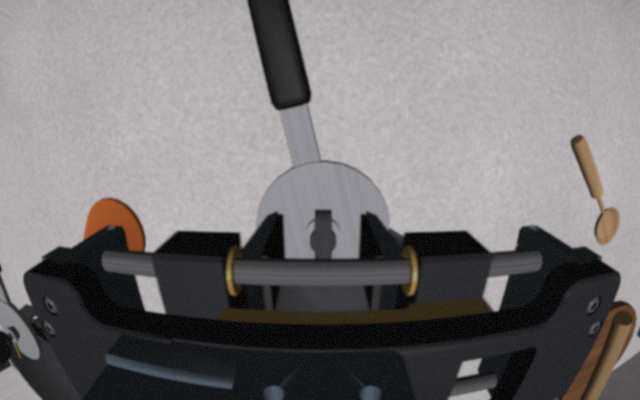

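View pics/c5.png

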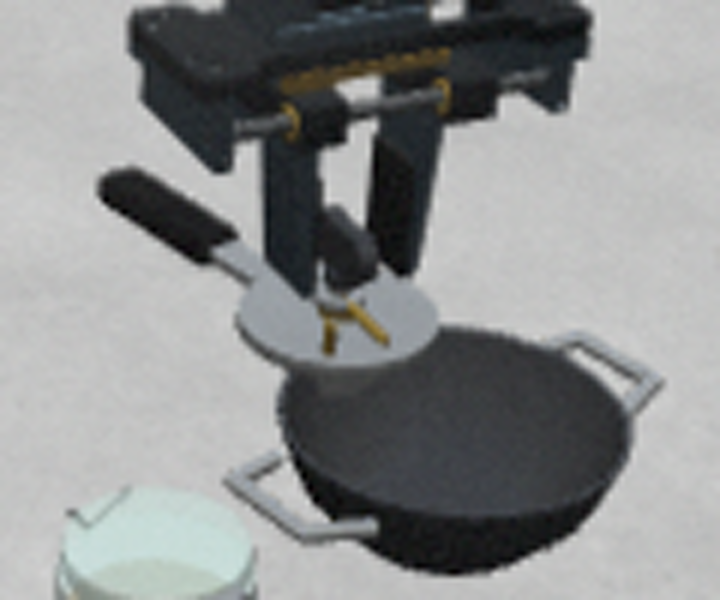

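>>> {"name": "send_rows", "arguments": {
  "commands": [
    [[0,0,0,0,0,0],[0,0,0,0,0,0],[0,0,0,0,0,0],[0,0,0,0,0,0],[0,0,0,0,0,0],[0,0,0,0,0,0]]
  ],
  "jaw": 1,
  "force": 35
}}

```text
time_s: 3.48
ee_pos: [487.3, 207.8, 90.7]
ee_rot: [-34.7, 89.8, 42.4]
force: [-1.3, 3.3, 5.9]
gripper_width: 9.0
```

```bash
python3 - <<'E'
from h import *
s=env.state();print(s['ee_pos'],s['gripper_width'],s['force'],s['torque'],s['time_s']);print(Rcur(s).as_matrix().round(3))
E
```

```text
[487.3039429  207.7686988   90.73440181] 9.011224136427156 [-1.34759111  3.25190349  5.86411018] [0.30428607 0.16939813 0.01357268] 3.475
[[ 0.002 -0.975  0.224]
 [ 0.002  0.224  0.975]
 [-1.    -0.002  0.003]]
```

>>> {"name": "send_rows", "arguments": {
  "commands": [
    [[0,0,0,0.01,0,0],[0,0,0,0.02,0,0],[0,0,0,0.03,0,0],[0,0,0,0.04,0,0],[0,0,0,0.05,0,0],[0,0,0,0.05,0,0]]
  ]
}}

```text
time_s: 4.22
ee_pos: [487.3, 207.8, 90.8]
ee_rot: [-16.3, 89.8, 42.7]
force: [-1.5, 2.2, 5.2]
gripper_width: 8.8
```

```bash
python3 - <<'E'
from h import *
grab('scene','s4')
s=env.state();print(s['ee_pos'],s['gripper_width'],s['force'],s['torque'],s['time_s']);print(Rcur(s).as_matrix().round(3))
crop('s4',350,170,400,210,15,'c6')
E
```

```text
[487.330803   207.80307879  90.75727214] 8.79422526858851 [-1.68855109  1.50297567  6.4623069 ] [ 0.32911181  0.12819438 -0.01179585] 4.275
[[ 0.002 -0.858  0.514]
 [ 0.002  0.514  0.858]
 [-1.    -0.001  0.003]]
```

View pics/c6.png

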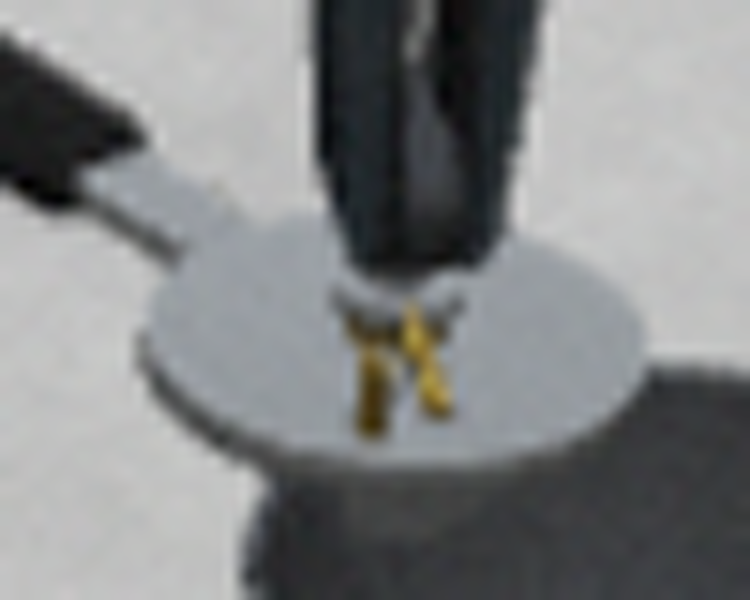

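>>> {"name": "send_rows", "arguments": {
  "commands": [
    [[0,0,0,0.005,0,0],[0,0,0,0.01,0,0],[0,0,0,0.015,0,0],[0,0,0,0.015,0,0]]
  ]
}}

```text
time_s: 4.78
ee_pos: [487.3, 207.8, 90.7]
ee_rot: [-10.8, 89.8, 42.8]
force: [-0.8, 2.7, 5.9]
gripper_width: 9.1
```

```bash
python3 - <<'E'
from h import *
grab('scene','s5')
s=env.state();print(s['ee_pos'],s['gripper_width'],s['force'],s['torque'],s['time_s']);print(Rcur(s).as_matrix().round(3))
crop('s5',350,170,400,210,15,'c7')
E
```

```text
[487.3229136  207.8354318   90.72434554] 8.687847446796688 [-0.54601305  1.32447093  7.08034637] [ 0.3241858   0.20922361 -0.05380313] 4.825
[[ 0.002 -0.806  0.592]
 [ 0.002  0.592  0.806]
 [-1.    -0.001  0.003]]
```

View pics/c7.png

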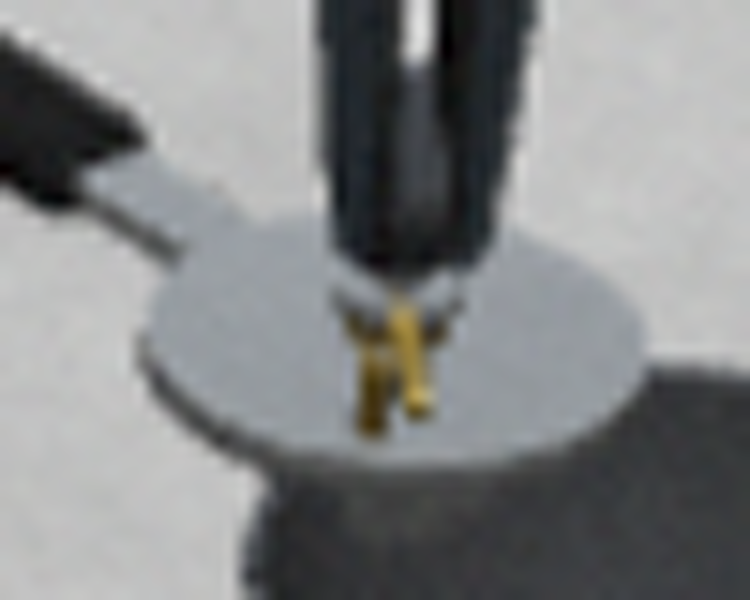

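>>> {"name": "send_rows", "arguments": {
  "commands": [
    [[0,0,0,0.005,0,0],[0,0,0,0.01,0,0],[0,0,0,0.015,0,0],[0,0,0,0.015,0,0]]
  ]
}}

```text
time_s: 5.32
ee_pos: [487.3, 207.8, 90.8]
ee_rot: [-6.7, 89.8, 41.6]
force: [0.5, 2.3, 6.0]
gripper_width: 8.6
```

```bash
python3 - <<'E'
from h import *
grab('scene','s6')
s=env.state();print(s['ee_pos'],s['gripper_width'],s['force'],s['torque'],s['time_s']);print(Rcur(s).as_matrix().round(3))
crop('s6',350,170,400,210,15,'c8')
E
```

```text
[487.32733276 207.83222562  90.73326954] 8.740460284583254 [-0.14091825  1.31845861  5.96859559] [ 0.27563011  0.16482453 -0.04850239] 5.375
[[ 0.002 -0.746  0.666]
 [ 0.002  0.666  0.746]
 [-1.    -0.     0.003]]
```

View pics/c8.png

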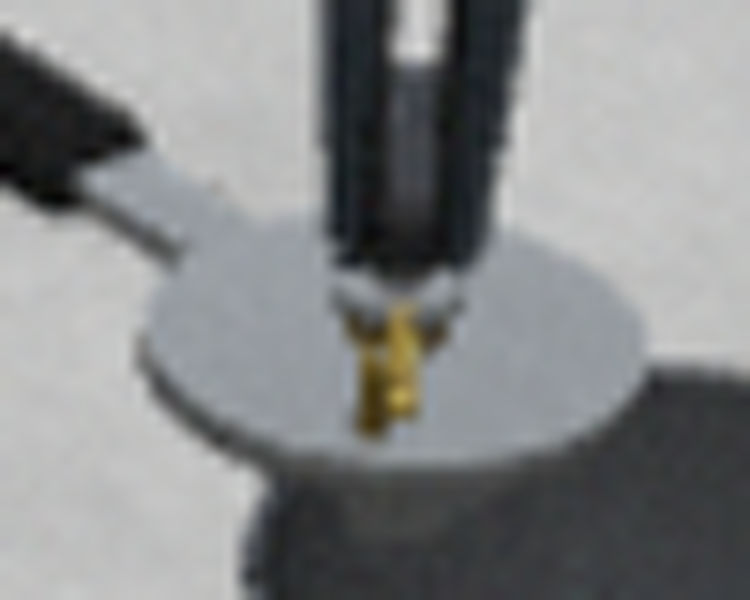

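>>> {"name": "send_rows", "arguments": {
  "commands": [
    [[0,0,0,0.005,0,0],[0,0,0,0.01,0,0],[0,0,0,0.015,0,0],[0,0,0,0.015,0,0]]
  ]
}}

```text
time_s: 5.88
ee_pos: [487.4, 207.9, 90.7]
ee_rot: [-0.9, 89.8, 42.0]
force: [-0.7, 2.8, 6.0]
gripper_width: 8.9
```

```bash
python3 - <<'E'
from h import *
grab('scene','s7')
s=env.state();print(s['ee_pos'],s['gripper_width'],s['force'],s['torque'],s['time_s']);print(Rcur(s).as_matrix().round(3))
crop('s7',350,170,400,210,15,'c9')
E
```

```text
[487.34766133 207.84614406  90.74651026] 9.112391306326405 [-0.81465921  1.98222521  6.9628078 ] [ 0.27650968  0.17307736 -0.02776105] 5.925
[[ 0.002 -0.68   0.733]
 [ 0.002  0.733  0.68 ]
 [-1.     0.     0.003]]
```

View pics/c9.png

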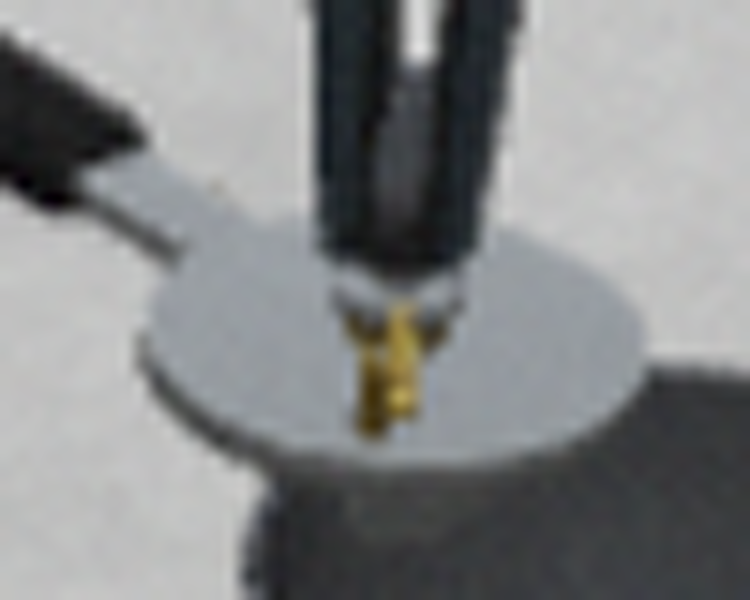

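>>> {"name": "send_rows", "arguments": {
  "commands": [
    [[0,0,0,0.006,0,0],[0,0,0,0.012,0,0],[0,0,0,0.018,0,0],[0,0,0,0.022,0,0],[0,0,0,0.022,0,0]]
  ]
}}

```text
time_s: 6.55
ee_pos: [487.4, 207.8, 90.8]
ee_rot: [6.5, 89.8, 41.4]
force: [0.3, 1.4, 5.7]
gripper_width: 8.5
```

```bash
python3 - <<'E'
from h import *
grab('scene','s8')
s=env.state();print(s['ee_pos'],s['gripper_width'],s['force'],s['torque'],s['time_s']);print(Rcur(s).as_matrix().round(3))
crop('s8',350,170,400,210,15,'c10')
E
```

```text
[487.3697827  207.84299839  90.76793979] 8.717806206907536 [-0.4370673   1.68207164  5.64236182] [ 0.27602406  0.16883558 -0.07163039] 6.6
[[ 0.002 -0.573  0.82 ]
 [ 0.002  0.82   0.573]
 [-1.     0.     0.003]]
```

View pics/c10.png

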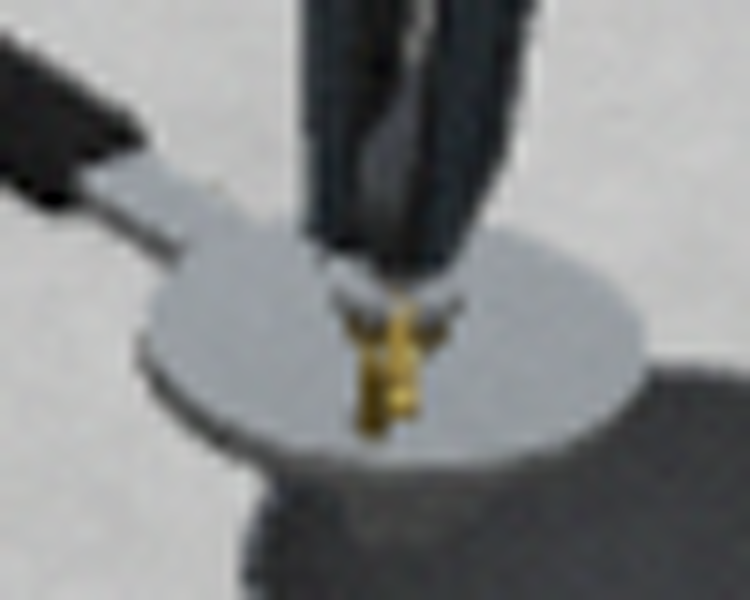

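>>> {"name": "send_rows", "arguments": {
  "commands": [
    [[0,0,0,0,0,0],[0,0,0,0,0,0],[0,0,0,0,0,0],[0,0,0,0,0,0]]
  ],
  "jaw": 0.2
}}

```text
time_s: 7.1
ee_pos: [486.2, 206.7, 89.1]
ee_rot: [165.9, 90.0, -159.1]
force: [-0.1, -0.6, 0.1]
gripper_width: 36.6
```

>>> {"name": "send_rows", "arguments": {
  "commands": [
    [[-0.1,0,0,0,0,0],[-0.3,0,0,0,0,0],[-0.6,0,0,0,0,0],[-0.9,0,0,0,0,0],[-1,0,0,0,0,0]]
  ]
}}

```text
time_s: 7.72
ee_pos: [487.5, 207.3, 191.7]
ee_rot: [-12.1, 89.8, 22.8]
force: [0.7, -0.2, 0.3]
gripper_width: 36.6
```

>>> {"name": "send_rows", "arguments": {
  "commands": [
    [[0,0.4,0.2,0,0,0],[0,0.8,0.4,0,0,0],[0,1,0.5,0,0,0],[0,1,0.5,0,0,0]]
  ]
}}

```text
time_s: 8.22
ee_pos: [469.7, 318.2, 188.7]
ee_rot: [-165.6, 89.9, -130.5]
force: [-0.3, -0.5, -0.4]
gripper_width: 36.1
```

```bash
python3 - <<'E'
from h import *
grab('scene','s9');grab('top','t9');grab('wrist','w9')
s=env.state();print(s['ee_pos'],s['gripper_width'],s['force'],s['torque'],s['time_s'])
crop('s9',345,155,405,205,12,'c11');crop('t9',205,190,265,245,12,'c12')
z=load('t9');D=z['d']
pts=np.array([pt(z,u,v) for v in range(195,245) for u in range(210,262) if D[v,u]>0])
w=pts[(pts[:,2]>108)&(pts[:,2]<125)&(np.hypot(pts[:,0]-486,pts[:,1]-206.5)<32)];print(len(w),cv2.minAreaRect(w[:,:2].astype(np.float32)))
E
```

```text
[470.11787298 316.38581062 189.12184667] 36.39107182346779 [ 0.02185193 -0.65760749 -0.35064744] [-0.01330005 -0.01191781 -0.00533645] 8.375
83 ((486.66839599609375, 206.83865356445312), (9.377248764038086, 45.137001037597656), 34.54829025268555)
```

View pics/c11.png

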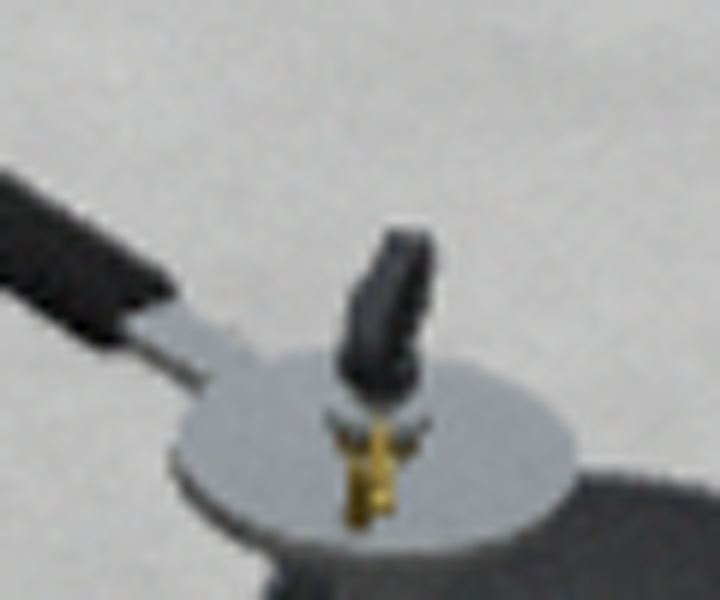

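View pics/c12.png

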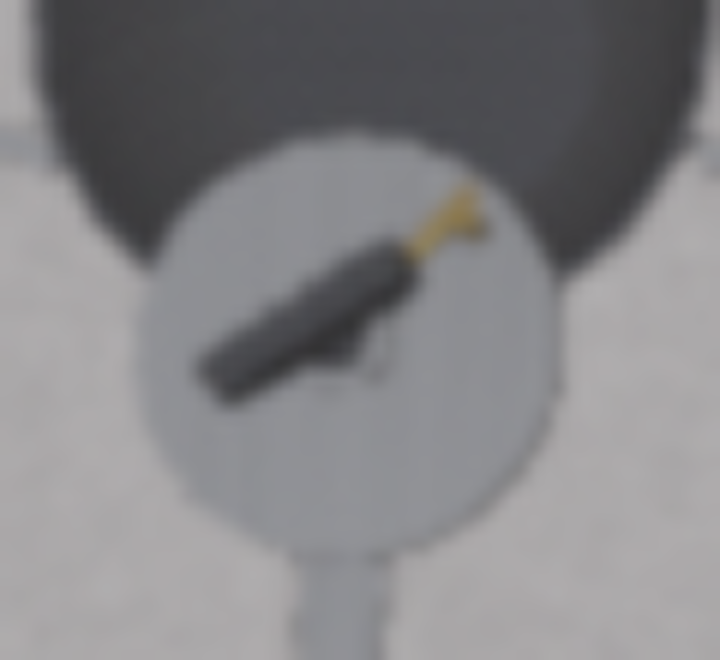

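View pics/w9.png

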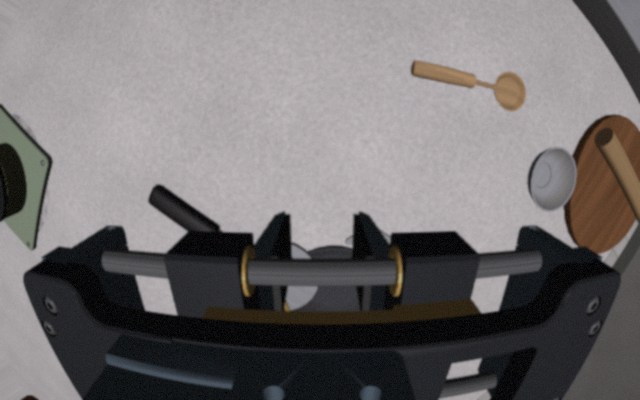

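```bash
python3 - <<'E'
from h import *
z=load('t9'); c=lambda u,v,h: ptz(z,205+u/12-.46,190+v/12-.46,h)
for u,v in ((468,188),(415,255)):
    d=(c(u,v,79)-[486.6,206.8,0])[:2];print(np.hypot(*d),np.degrees(np.arctan2(d[1],d[0])))
a,b=load('top0')['p'].astype(int),z['p'].astype(int)
print(abs(a-b)[170:270,370:420].max())
E
```

```text
40.88516717506498 -38.66722332792582
23.253216695752663 -40.540723248656406
14
```

```bash
python3 -c "
from workcell import env
print(env.job_done())"
```

```text
the job is handed in; nothing more can be done
None
```

I turned the small kadai's thumbscrew clockwise until its pointer met the stop post and the clutch slipped about 15°. I then let go, backed clear and handed the job in at about 8.4 s.

- **Pointer:** it sits against the post at about -39.5° (measured from the robot's x axis) and did not move in the scene pictures over the last about 13° of turning.
- **Wing:** it ended at about -55.5° after about 42° of turning. Picture and gripper angles put the slip at about 13–16°, under the 30° limit. It stayed there after release.
- **Bigger kadai:** its thumbscrew was never approached, and the before and after top pictures of it differ only by small noise-level changes.
- **Forces:** the readings I took stayed at or below about 8 N.
- **Check that disagreed:** the wrist torque showed no clear rise when the clutch slipped. I judged the slip from the halted pointer and the gripper angle instead, with the jaws staying at about 9 mm, so the pads had not slid on the wing.

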